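# Third hand for the stop block at the spring clip

## Robot

A 6-joint arm with a two-finger parallel gripper is mounted at the origin on the work surface. World frame = base frame: x ahead of the robot, y to its left, z up, the work surface at z = 0. Lengths are in mm, angles in rad, forces in N, time in s.
With the tool pointing down it reaches from about 350 to 775 mm from the base axis. Payload 7.3 kg.
Tool frame: the origin (TCP) lies between the finger pads; the fingertips stand 8 mm ahead of it and the grasp point (between the pads) lies 11 mm behind it; y points along the fingers, z is the direction in which the jaws open and shut, and the axes are right-handed (so a half turn about y gives the same grasp; the last joint's range is limited). The gripper opens to 92 mm and grips with 3 to 60 N. Pads are 19 mm wide; open, the fingers measure 130 mm over their backs; the gripper's body (75 mm by 190 mm) begins 47 mm behind the grasp point.
Start: joints at [-1.339, 0.342, 1.524, -0, 1.275, -0.146], TCP at [193.684, -487.988, 214.541] pointing down, gripper open.
Joint ranges: [-2.53, 2.53], [-0.77, 2.02], [0.04, 2.7], [-1, 4.14], [0.28, 2.66], [-3.11, 3.11]. Speed limits (rad/s): [2.57, 2.57, 3.14, 3.14, 3.14, 3.14].

## Interface

Orientations are given as [roll, pitch, yaw] about the fixed x, y, z axes, in that order (R = Rz(yaw) Ry(pitch) Rx(roll)).
In Python, from plant import bot, vision, job gives the robot as it stands. The module is installed in compiled form; this text tells all that it offers.
- The arm moves only by the tool arm_command, never from a script. Its argument "deltas" is a list of rows, each a list of 4 numbers: the shift along the tool's x, y, z in m, then the turn about the tool's y in degrees. In form: [[x, y, z, twist], ...]. A call has 1 to 5 rows; each row shifts and turns the commanded pose from where the row before left it, along the tool's axes as they then stand; what a row does not reach is not made up. A row lasts 1/10 s, in which the tool goes at most 50 mm and 8.59 degrees, less where a joint would pass 70% of its speed; a pose out of reach is approached as far as the arm can. A call is refused whole if a number of a shift passes 0.05 or a number of a turn 8.59, either way. A call with a gripper value outside its range is refused whole. "claw" is the closure in counts, from 0 (fully open) to 255 (shut), set as the call begins (left out, the last holds). The fingers move at their own pace and stop on an object; the grip force is fixed at half the most. Time passes only in rows, so rows that do not move let the fingers close. It gives the time, the measured TCP pose, the force and the opening at its end, in the units of the state.
- bot.get_obs(): the state, without advancing time (a new reading comes with each control period).
- vision.capture(name): name is "side" or "top" or "wrist"; returns a dict with "img" (384x512x3 uint8, red, green, blue), "camera_matrix" (3x3 intrinsics, pixels), "dist_coeffs" ([k1, k2, p1, p2, k3] as OpenCV has them; the pictures are not rectified), "world_to_cam" (4x4, takes a point from world to camera coordinates); the wrist camera has in their place "mount" (4x4, takes a point from camera to tool coordinates, whose origin is the TCP and whose axes are the tool frame's). Camera axes: x right, y down, z forward; pixel columns grow to the right and rows downward; lengths in mm; the calibration is good to about 2 mm. A picture is of the moment at which its call begins: read the wrist's pose just before it. There is no depth.
- job.close_job(): hands the job in, once; it reports no verdict.
Trained networks look in a picture, given as the dict that the camera call returned (one of the last four; its "shot" number tells which), for a name from the list of things; names that differ only in an ending like _2 or _b are one class to them, and where a whole thing is asked for, a point or a joint stands for the part that bears it (a point fixed in the world has none). Each returns a list of dicts, best first, with "confidence" (0 to 1); they miss things now and then, are a little off and sometimes report something else, mostly with a low value. They report only what shows in the picture. A call takes as long as a camera call. They do not tell look-alikes from the thing itself.
- vision.find_in(picture, name): "xyz" ([x, y, z] in mm, in the coordinates of the camera as it stood for that picture, good to about 4 mm: the middle of the surface that is visible of it).
- vision.regions_of(picture, name): "mask" (384x512 bool, what is visible of it).
The state is a dict: "time": time; "joint_positions": joint angles; "dq": joint speeds; "tau": joint torques, N m; "tool_pos": TCP position; "tcp_rot": TCP orientation; "contact_force": force on the tool from outside, world axes, zero at the start; "moment": the same for the moment, N m; "grip_width": finger opening in mm.
Only numpy, scipy, OpenCV 4.12 (cv2) and the standard library are available. Lean on these libraries where they do the work, as an engineer would, in place of code of your own. Each camera call takes 0.05 s, during which the arm holds its last target. There are 200 camera calls.

## Task

Someone below the shelf is about to screw the nosed wooden stop block down: bring it in front of the steel spring clip on the low side panel and, with the block lying flat on the shelf, square to the clip and centred on it, push its narrow nose against the clip until the clip is sprung in about half way (about 8 newtons), never driving the clip to its stop. Keep that push steady for at least three seconds and finish the program while still gripping the block and pressing; nothing is let go. Leave everything else on the shelf where it is, upright and undisturbed.

Things in the scene. Friction and masses are not known exactly. Their poses are not given: they have to be found in the camera images.
- block_center (a point): Plain wooden stop block lying flat, 130 mm long over all, 40 mm high, 0.11 to 0.2 kg, two dark pilot holes on top. Point: middle of the length, 20 mm above its underside; x along the block to its nose, z up. Full 40 mm width from x = -65 to +40 mm; from +40 to +65 mm a nose 24 mm wide, 2 to 34 mm above the underside.
- block_nose (a point): Centre of the block's nose end face, 65 mm along x from block_center and 20 mm above the block's underside; axes as block_center.
- clip_rest (a point): Fixed: where the middle of the steel clip's front face stands unpressed, 22 mm above the shelf. x is level, straight into the side panel (the way to press), y level along it, z up. The panel: fixed upright plywood, 220 mm long, 30 thick, 90 high, its face 34 mm behind this point.
- clip_face (a point): The same point on the moving clip face, a flat steel plate 50 mm wide and 34 mm high (5 to 39 mm above the shelf), with two sloping spring arms behind it; it moves back along x as it is pressed. Axes as clip_rest.
- clip (a joint): How far the clip is pushed in, m: 0 at rest, 0.028 at its hard stop, springing back by itself; 0.6 N per mm, so half way (14 mm) is about 8 N.
- cruet_mid (a point): Bystander: small stoppered glass cruet, 60 mm across and 137 mm high, standing by the side panel; point on its axis 60 mm above the shelf.
- plunger_cup: Bystander: black plunger cup, 114 mm across and 85 mm high, mouth down; origin at the centre of its underside.
- offcut: Bystander: plain wooden offcut 85 x 45 x 30 mm without a nose, lying near the block; origin at the centre of its underside, x along its length.
- bucket: Bystander: red plastic bucket, 180 mm across and 160 mm high; origin at the centre of its underside.
- jar: Bystander: closed glass jar, 68 mm across and 100 mm high; origin at the centre of its underside.
- screwdriver: Bystander: screwdriver lying on the shelf; origin under its middle.
- brush: Bystander: brush lying on the shelf; origin under its middle.
There are look-alikes about, which are no part of the job. Leave any turquoise look-alike of the part that bears block_center alone.

How it is judged (in metres and radians):
On the way:
1. the block's nose presses the clip steadily, flat, square and centred, for two seconds (contact force between block and clip between 4.5 and 12.5 N and value of joint clip between 0.0075 and 0.021 m and x of block_nose in the frame of clip_rest above 0.005 m and y of block_nose in the frame of clip_rest between -0.012 and 0.012 m and angle between the x axis of block_nose and the x axis of clip_rest, either way round below 0.14 rad and angle between block_center's own z axis and vertical below 0.09 rad and height (world z) of block_center below 0.025 m and linear speed of block below 0.02 m/s and contact force between the fingers and block above 2 N), for 2 s.
At the end, for the whole second after the job is handed in: The robot still grips the block (finger force over 2 N); the block presses the clip with 4.5 to 12.5 N, clip pushed in 7.5 to 21 mm; nose centred on the clip within 12 mm, square within 0.14 rad, block lying flat (within 0.09 rad, centre lower than 25 mm) and still (all of step 1); the arm keeps its last pose, push and grip.
It fails at once if the clip is driven to its stop (value of joint clip above 0.0265 m).
It fails at once if the glass cruet is moved or tipped (distance of cruet_mid from where it was at the start of the episode above 0.02 m or angle between cruet_mid's own z axis and vertical above 0.25 rad).
It fails at once if another thing on the shelf is disturbed (distance of any of plunger_cup, offcut, bucket, jar from where it was at the start of the episode above 0.025 m or distance of any of screwdriver, brush from where it was at the start of the episode above 0.03 m).
It also fails if it takes over 43 s, if anything falls off the work surface, if the arm or the gripper's body presses on something with over 40 N, if the wrist force passes 120 N, or if a joint passes its speed limit or range.

## Working session

There is one attempt and no reset: what is moved stays moved. The work goes in short steps, Python scripts to look and compute and a tool call to move; the robot and the scene stay as the last step left them, time stands still between calls to the robot, and variables do not carry over. Pictures are saved under pics/ and viewed, about 8 in all and at most 12, crops included, and the job is handed in when it is done.

Besides the shell and the picture viewer there is one more tool, called after ">>>" by a JSON object that holds its "op" and its "data", one argument or row to a line. arm_command: Moves the arm, as the interface text tells. Its arguments: {"type":"object","properties":{"deltas":{"type":"array","items":{"type":"array","items":{"type":"number"}}},"claw":{"type":"number"}},"required":["deltas"]}

```bash
mkdir -p pics
cat > h.py <<'E'
import numpy as np, cv2
from scipy.spatial.transform import Rotation as R
from plant import bot, vision, job
def tool():
    o=bot.get_obs(); T=np.eye(4); T[:3,:3]=R.from_euler('xyz',o['tcp_rot']).as_matrix(); T[:3,3]=o['tool_pos']; return T,o
def shot(name):
    T,o=tool(); p=vision.capture(name)
    p['c2w']=T@np.array(p['mount']) if name=='wrist' else np.linalg.inv(np.array(p['world_to_cam']))
    return p
def ray(p,uv,z):
    n=cv2.undistortPoints(np.array(uv,float).reshape(-1,1,2),np.array(p['camera_matrix']),np.array(p['dist_coeffs'])).reshape(-1,2)
    d=np.c_[n,np.ones(len(n))]@p['c2w'][:3,:3].T; c=p['c2w'][:3,3]
    return c+d*((z-c[2])/d[:,2])[:,None]
def w(p,xyz): return p['c2w'][:3,:3]@np.array(xyz)+p['c2w'][:3,3]
E
python3 - <<'E'
from h import *
T,o=tool(); print(o); print(T.round(3))
ims=[]
for n in ['top','side']:
    p=shot(n); ims.append(p['img'])
    for k in ['block_center','clip_face','cruet_mid','plunger_cup','offcut','bucket','jar','screwdriver','brush']:
        for r in vision.find_in(p,k)[:3]: print(n,k,round(r['confidence'],2),w(p,r['xyz']).round(0))
    cv2.imwrite(f'pics/{n}.png',cv2.resize(p['img'][:,:,::-1],(800,600),interpolation=cv2.INTER_CUBIC))
E
```

```text
{'time': 0.0, 'joint_positions': array([-1.33897055e+00,  3.42710818e-01,  1.52505962e+00, -2.51388757e-06,
        1.27540884e+00, -1.45990065e-01]), 'dq': array([ 0.0006754 , -0.00058527,  0.00027508, -0.00070704, -0.00073371,
       -0.00109816]), 'tau': array([-8.28577104e-04, -4.31244457e+01, -2.44216204e+01,  7.17143691e-02,
        5.60430670e-02, -1.42741069e-04]), 'tool_pos': array([ 193.58817714, -487.52054651,  213.83630046]), 'tcp_rot': array([-1.57236643e+00,  2.28431970e-04, -2.76377626e+00]), 'contact_force': array([ 0.68036965, -0.40552021, -0.77595772]), 'moment': array([ 0.03818603,  0.03280522, -0.03785259]), 'grip_width': 91.65062705874976}
[[-9.29000e-01 -0.00000e+00  3.69000e-01  1.93588e+02]
 [-3.69000e-01  2.00000e-03 -9.29000e-01 -4.87521e+02]
 [-0.00000e+00 -1.00000e+00 -2.00000e-03  2.13836e+02]
 [ 0.00000e+00  0.00000e+00  0.00000e+00  1.00000e+00]]
top block_center 0.96 [ 592. -113.   42.]
top block_center 0.59 [623.  62.  42.]
top block_center 0.59 [780. 202.  38.]
top clip_face 0.73 [427. 331.  32.]
top cruet_mid 0.67 [284. 221.  70.]
top plunger_cup 0.92 [620. 302.  43.]
top offcut 0.72 [ 455. -107.   26.]
top offcut 0.4 [ 277. -340.   18.]
top jar 0.78 [ 654. -313.  101.]
top screwdriver 0.62 [ 757. -113.   22.]
top brush 0.57 [ 274. -340.   20.]
side block_center 0.85 [586. -79.  35.]
side block_center 0.78 [778. 214.  31.]
side block_center 0.58 [615.  88.  30.]
side cruet_mid 0.59 [273. 250.  62.]
side plunger_cup 0.96 [610. 334.  40.]
side bucket 0.57 [ 512. -387.  112.]
side bucket 0.26 [ 284. -303.   16.]
side jar 0.63 [ 646. -298.   61.]
side screwdriver 0.58 [747. -97.  17.]
side brush 0.49 [ 282. -304.   12.]
```

View pics/top.png

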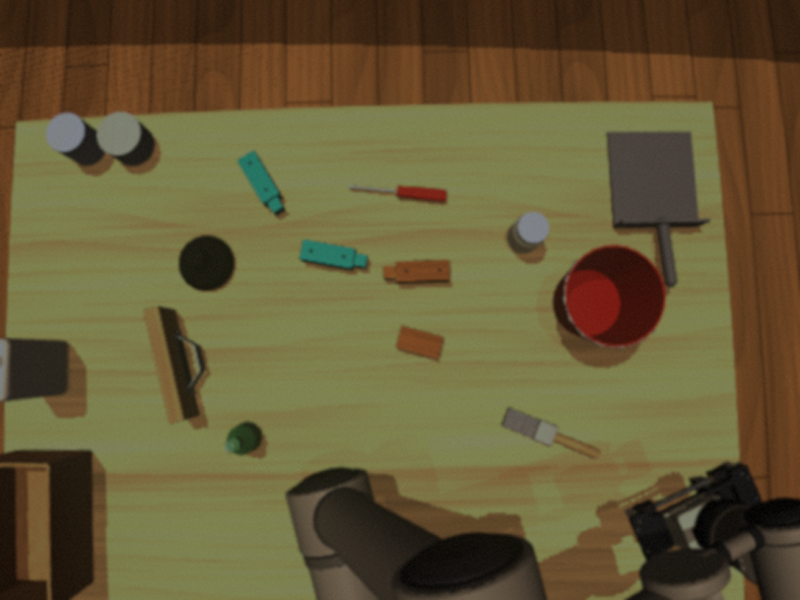

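View pics/side.png

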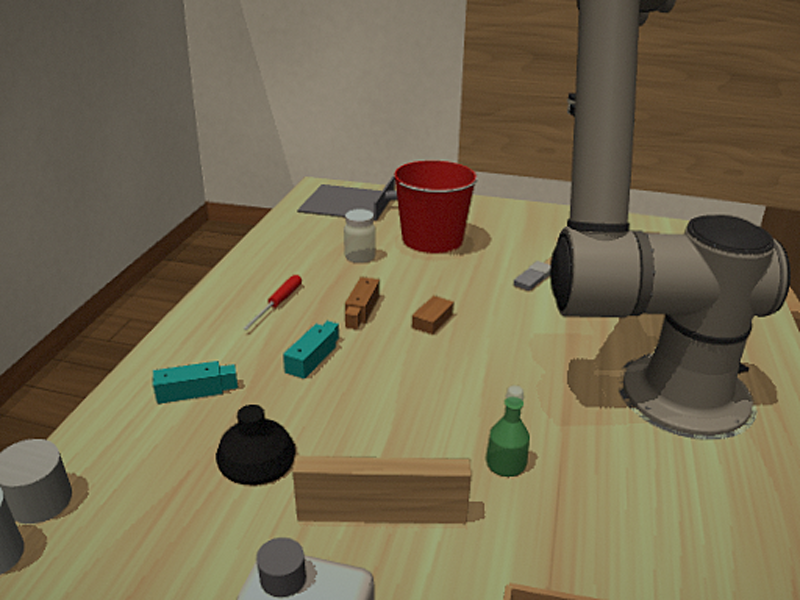

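Top view (800-px scale): the brown nosed block is at (418,271), with its nose to the left at (388,272). The two nosed look-alikes at (333,255) and (262,183) are turquoise, so they are out. The brown offcut at (420,342) has no nose. The clip is on the right of the panel at (200,357), and the cruet is at (243,438). I'll confirm with an enlarged crop and take calibrated corners.

Run:
```python
from h import *
p=shot('top'); im=p['img'][:,:,::-1]
a=cv2.resize(im[150:195,235:300],None,fx=8,fy=8,interpolation=cv2.INTER_CUBIC) # block 520x360
b=cv2.resize(im[190:300,85:185],None,fx=5,fy=5,interpolation=cv2.INTER_CUBIC) # 500x550
c=np.zeros((550,1020,3),np.uint8); c[:360,:520]=a; c[:,520:]=b
c=cv2.resize(c,(800,431),interpolation=cv2.INTER_AREA); c=np.clip(c.astype(float)*1.6,0,255).astype(np.uint8)
cv2.imwrite('pics/crop.png',c)
for r in vision.regions_of(p,'block_center')[:3]:
    m=r['mask'].astype(np.uint8); col=p['img'][r['mask']].mean(0)
    q,s,t=cv2.minAreaRect(np.argwhere(m)[:,::-1].astype(np.float32))
    box=cv2.boxPoints((q,s,t)); print(round(r['confidence'],2),col.round(),q,ray(p,box,40)[:,:2].round(0).tolist())
s=shot('side')
for r in vision.find_in(s,'clip_face')[:2]: print(r['confidence'],w(s,r['xyz']))
wr=vision.capture('wrist'); print(np.array(wr['mount']).round(3),wr['camera_matrix'])
```

```text
0.93 [ 46. 109.  90.] (213.68399047851562, 163.48800659179688) [[616.0, 124.0], [661.0, 115.0], [634.0, -16.0], [589.0, -7.0]]
0.58 [109.  69.  35.] (266.5, 173.5) [[615.0, -41.0], [612.0, -172.0], [566.0, -171.0], [569.0, -40.0]]
0.58 [ 46. 108.  88.] (168.07691955566406, 117.88461303710938) [[822.0, 248.0], [845.0, 208.0], [723.0, 141.0], [701.0, 181.0]]
[[-1.00000e-03  9.56000e-01  2.93000e-01 -7.83880e+01]
 [-1.00000e-03 -2.93000e-01  9.56000e-01 -1.70701e+02]
 [ 1.00000e+00  0.00000e+00  1.00000e-03  1.13200e+00]
 [ 0.00000e+00  0.00000e+00  0.00000e+00  1.00000e+00]] [[321.38257125   0.         252.7899817 ]
 [  0.         321.38257125 190.18763184]
 [  0.           0.           1.        ]]
```

View pics/crop.png

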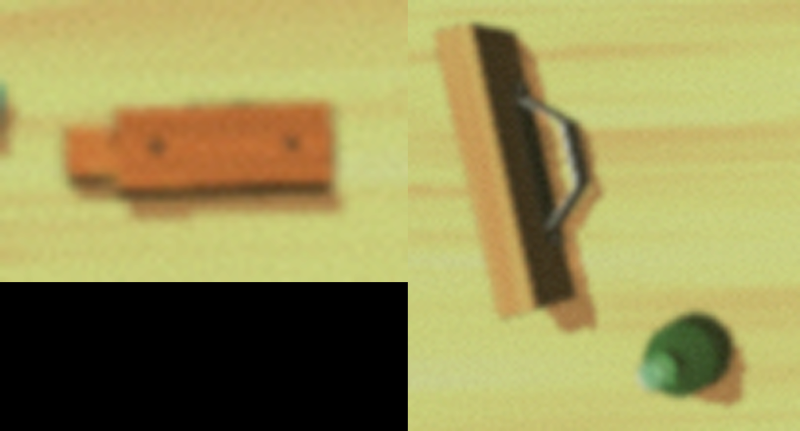

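```bash
cat > m.py <<'E'
from h import *
p=shot('top')
B=lambda l:np.array(l)/6.27+[235,150]
C=lambda l:(np.array(l)-[408,0])/3.92+[85,190]
b=ray(p,B([(331,103),(330,185),(116,110),(117,190)]),40); print('block',b.round(0)[:,:2].tolist())
h=ray(p,B([(157,146),(292,142)]),40); d=h[0]-h[1]; print('holes',h.round(0)[:,:2].tolist(),np.degrees(np.arctan2(d[1],d[0])))
n=ray(p,B([(66,127),(70,178)]),34); print('nose',n.round(0)[:,:2].tolist())
c=ray(p,C([(575,122),(587,182)]),39); print('clip',c.round(0)[:,:2].tolist())
f=ray(p,C([(472,25),(535,307)]),90); d=f[0]-f[1]; print('panel',f.round(0)[:,:2].tolist(),np.linalg.norm(d),'press dir deg',np.degrees(np.arctan2(d[1],d[0]))+90, np.degrees(np.arctan2(*(c[0]-c[1])[[1,0]]))+90)
nrm=np.array([-d[1],d[0]])/np.linalg.norm(d[:2]); print('normal',nrm,'clip mid from panel centre',f.mean(0)[:2]-34*(nrm if nrm[1]>0 else -nrm))
print('cruet base',ray(p,C([(700,355)]),40)[0].round(0))
E
python3 m.py
```

```text
block [[611.0, -172.0], [571.0, -170.0], [610.0, -67.0], [571.0, -67.0]]
holes [[592.0, -87.0], [592.0, -152.0]] 90.3433777801718
nose [[603.0, -43.0], [578.0, -44.0]]
clip [[456.0, 319.0], [409.0, 310.0]]
panel [[529.0, 380.0], [320.0, 332.0]] 214.46923540232032 press dir deg 103.07357944074015 101.5112226083362
normal [-0.22620216  0.97408038] clip mid from panel centre [431.77901712 322.81587116]
cruet base [276. 222.  40.]
```

```bash
cat > plan.py <<'E'
import sys
from h import *
# usage: x y z az n   (az: world azimuth in deg of tool z)
x,y,z,az,n=map(float,sys.argv[1:]); n=int(n)
T,o=tool(); print('t',o['time'],o['tool_pos'].round(1),o['contact_force'].round(1),o['grip_width'].round(1))
a0=np.degrees(np.arctan2(T[1,2],T[0,2])); da=(az-a0+180)%360-180
print('az',a0.round(2),'twist/row',-da/n); d=(np.array([x,y,z])-T[:3,3])/n
for i in range(n):
    M=R.from_euler('z',da*i/n,degrees=True).as_matrix()@T[:3,:3]; s=M.T@d/1000
    print('[%.4f,%.4f,%.4f,%.2f],'%(*s,-da/n))
E
python3 plan.py 591 -122 210 0 13
```

```text
Traceback (most recent call last):
  File "plan.py", line 5, in <module>
    T,o=tool(); print('t',o['time'],o['tool_pos'].round(1),o['contact_force'].round(1),o['grip_width'].round(1))
                                                                                       ^^^^^^^^^^^^^^^^^^^^^
AttributeError: 'float' object has no attribute 'round'
```

```bash
sed -i "s/o\['grip_width'\].round(1)/round(o['grip_width'],1)/" plan.py; python3 plan.py 591 -122 210 0 13
```

```text
t 1.3 [ 193.7 -488.   214.6] [-0.7  0.1  0. ] 91.7
az -68.35 twist/row -5.2580012865100425
[-0.0388,0.0003,-0.0149,-5.26],
[-0.0400,0.0003,-0.0113,-5.26],
[-0.0409,0.0003,-0.0076,-5.26],
[-0.0414,0.0003,-0.0038,-5.26],
[-0.0416,0.0004,0.0000,-5.26],
[-0.0414,0.0004,0.0038,-5.26],
[-0.0409,0.0004,0.0076,-5.26],
[-0.0400,0.0004,0.0113,-5.26],
[-0.0388,0.0004,0.0149,-5.26],
[-0.0372,0.0004,0.0184,-5.26],
[-0.0354,0.0004,0.0218,-5.26],
[-0.0333,0.0004,0.0249,-5.26],
[-0.0308,0.0004,0.0279,-5.26],
```

>>> {"op": "arm_command", "data": {
  "deltas": [
    [-0.039,0,-0.015,-5.26],
    [-0.04,0,-0.0113,-5.26],
    [-0.041,0,-0.0076,-5.26],
    [-0.0415,0,-0.0038,-5.26],
    [-0.0415,0,0,-5.26]
  ]
}}

```text
time: 1.8
tool_pos: [347.8, -345.7, 214.7]
tcp_rot: [-1.57, -0.0, -2.301]
contact_force: [-0.1, -0.4, -0.9]
grip_width: 91.8
```

>>> {"op": "arm_command", "data": {
  "deltas": [
    [-0.0415,0,0.0038,-5.26],
    [-0.041,0,0.0076,-5.26],
    [-0.04,0,0.0113,-5.26],
    [-0.039,0,0.015,-5.26],
    [-0.037,0,0.0184,-5.26]
  ]
}}

```text
time: 2.3
tool_pos: [500.9, -204.5, 214.7]
tcp_rot: [-1.57, -0.0, -1.842]
contact_force: [0.3, -1.0, 0.7]
grip_width: 91.6
```

>>> {"op": "arm_command", "data": {
  "deltas": [
    [-0.0354,0,0.0218,-5.26],
    [-0.0333,0,0.025,-5.26],
    [-0.031,0,0.028,-5.26],
    [0,0,0,0]
  ]
}}

```text
time: 2.7
tool_pos: [594.3, -117.4, 213.9]
tcp_rot: [-1.57, 0.001, -1.563]
contact_force: [-0.1, -0.1, -0.8]
grip_width: 91.7
```

Run:
```python
from h import *
p=shot('wrist'); np.save('pics/w1.npy',{'c2w':p['c2w'],'camera_matrix':p['camera_matrix'],'dist_coeffs':p['dist_coeffs']},allow_pickle=True)
cv2.imwrite('pics/w1.png',cv2.resize(p['img'][:,:,::-1],(800,600),interpolation=cv2.INTER_CUBIC))
for r in vision.regions_of(p,'block_center')[:3]:
    m=r['mask']; q=cv2.minAreaRect(np.argwhere(m)[:,::-1].astype(np.float32)); box=cv2.boxPoints(q)
    print(round(r['confidence'],2),p['img'][m].mean(0).round(),q,ray(p,box,40)[:,:2].round(0).tolist())
```

```text
0.95 [108.  72.  48.] ((251.5, 152.0), (118.0, 37.0), 90.0) [[573.0, -41.0], [611.0, -41.0], [614.0, -170.0], [572.0, -170.0]]
```

View pics/w1.png

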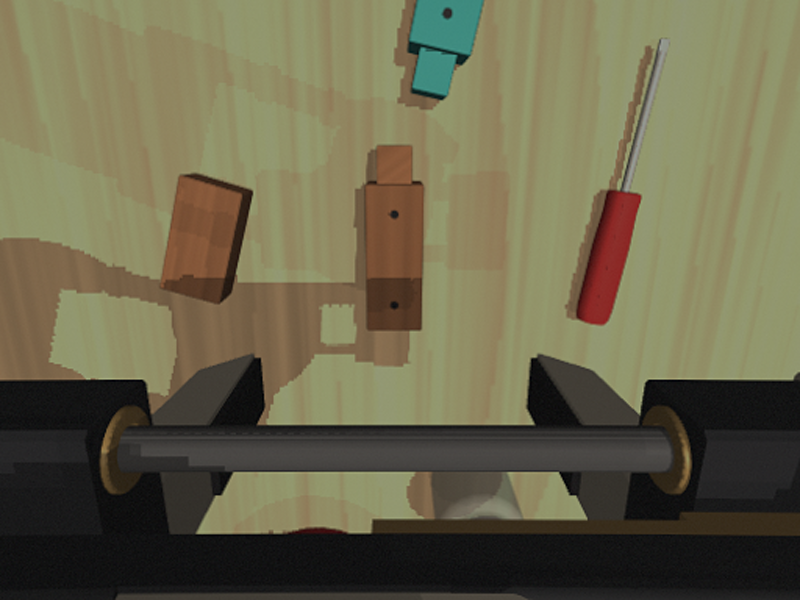

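Wrist view: the brown block is upright with nose at (394,165), shoulders at (366/422,183), rear at (366/421,330) and holes at (394,214) and (394,305). The fingers straddle it freely, and the offcut and screwdriver are well to the sides.

```bash
python3 - <<'E'
from h import *
p=np.load('pics/w1.npy',allow_pickle=True).item(); S=lambda l:np.array(l)*.64
b=ray(p,S([(366,183),(422,183),(366,330),(421,330)]),40)[:,:2]; h=ray(p,S([(394,214),(394,305)]),40)[:,:2]
print(b.round(1).tolist(),h.round(1).tolist()); d=h[0]-h[1]; d2=b[:2].mean(0)-b[2:].mean(0); print(b.mean(0),h.mean(0),np.degrees(np.arctan2(d[1],d[0])),np.degrees(np.arctan2(d2[1],d2[0])))
n=ray(p,S([(377,146),(411,146)]),34);print(n)
E
python3 plan.py 592.5 -122 17 0.5 6
```

```text
[[574.3, -65.2], [611.9, -64.9], [573.4, -170.4], [613.6, -170.1]] [[593.2, -85.7], [593.7, -151.0]]
[ 593.29125099 -117.65530165] [ 593.47852542 -118.36872338] 90.42186137984324 90.22249389035146
[[581.55505656 -41.49118286  34.        ]
 [604.25577853 -41.31056188  34.        ]]
t 2.8 [ 591.8 -120.5  213.9] [-0.7 -0.2  0.5] 91.9
az 0.1 twist/row -0.06739851508662771
[0.0002,0.0328,0.0002,-0.07],
[0.0002,0.0328,0.0002,-0.07],
[0.0002,0.0328,0.0002,-0.07],
[0.0002,0.0328,0.0001,-0.07],
[0.0002,0.0328,0.0001,-0.07],
[0.0002,0.0328,0.0001,-0.07],
```

>>> {"op": "arm_command", "data": {
  "deltas": [
    [0,0.045,0.0005,0],
    [0,0.045,0,-0.4],
    [0,0.045,0,0],
    [0,0.045,0,0],
    [0,0.0185,0,0]
  ]
}}

```text
time: 3.3
tool_pos: [588.5, -121.7, 11.9]
tcp_rot: [-1.578, 0.002, -1.566]
contact_force: [-0.5, 0.3, 1.2]
grip_width: 92.0
```

>>> {"op": "arm_command", "data": {
  "deltas": [
    [0,0,0,0],
    [0,0,0,0],
    [0,0,0,0]
  ]
}}

```text
time: 3.6
tool_pos: [593.3, -122.2, 18.1]
tcp_rot: [-1.567, -0.001, -1.564]
contact_force: [-0.1, -0.4, 0.4]
grip_width: 91.9
```

>>> {"op": "arm_command", "data": {
  "deltas": [
    [0,0,0,0],
    [0,0,0,0],
    [0,0,0,0],
    [0,0,0,0],
    [0,0,0,0]
  ],
  "claw": 255
}}

```text
time: 4.1
tool_pos: [592.2, -121.2, 16.1]
tcp_rot: [-1.571, -0.0, -1.563]
contact_force: [-0.3, 0.5, 0.6]
grip_width: 56.1
```

>>> {"op": "arm_command", "data": {
  "deltas": [
    [0,0,0,0],
    [0,0,0,0],
    [0,0,0,0],
    [0,0,0,0],
    [0,0,0,0]
  ]
}}

```text
time: 4.6
tool_pos: [592.3, -121.2, 16.0]
tcp_rot: [-1.571, -0.0, -1.563]
contact_force: [0.2, 0.2, 0.1]
grip_width: 39.5
```

Gripped (39.5 mm opening). Next I lift and carry it to a standoff in front of the clip.

>>> {"op": "arm_command", "data": {
  "deltas": [
    [0,-0.015,0,0],
    [0,-0.025,0,0],
    [0,-0.02,0,0],
    [0,-0.005,0,0]
  ]
}}

```text
time: 5.0
tool_pos: [593.3, -121.6, 83.1]
tcp_rot: [-1.567, -0.001, -1.563]
contact_force: [-0.5, -0.1, -1.5]
grip_width: 39.8
```

```bash
python3 plan.py 455 212.5 78 12.5 12
```

```text
t 5.0 [ 593.3 -121.6   83.1] [-0.5 -0.1 -1.5] 39.8
az 0.43 twist/row -1.0057207248589488
[-0.0279,0.0004,-0.0113,-1.01],
[-0.0281,0.0004,-0.0108,-1.01],
[-0.0283,0.0004,-0.0103,-1.01],
[-0.0285,0.0004,-0.0098,-1.01],
[-0.0287,0.0004,-0.0093,-1.01],
[-0.0288,0.0004,-0.0088,-1.01],
[-0.0290,0.0004,-0.0083,-1.01],
[-0.0291,0.0004,-0.0078,-1.01],
[-0.0292,0.0004,-0.0073,-1.01],
[-0.0294,0.0004,-0.0068,-1.01],
[-0.0295,0.0004,-0.0063,-1.01],
[-0.0296,0.0004,-0.0057,-1.01],
```

>>> {"op": "arm_command", "data": {
  "deltas": [
    [-0.028,0,-0.0115,-1],
    [-0.028,0,-0.011,-1],
    [-0.028,0,-0.01,-1],
    [-0.0285,0,-0.01,-1],
    [-0.0285,0,-0.009,-1]
  ]
}}

```text
time: 5.5
tool_pos: [533.5, 18.6, 80.0]
tcp_rot: [-1.572, 0.0, -1.476]
contact_force: [-0.0, -0.0, -2.0]
grip_width: 39.5
```

>>> {"op": "arm_command", "data": {
  "deltas": [
    [-0.029,0,-0.009,-1],
    [-0.029,0,-0.008,-1],
    [-0.029,0,-0.008,-1],
    [-0.029,0,-0.007,-1],
    [-0.029,0,-0.007,-1]
  ]
}}

```text
time: 6.0
tool_pos: [476.2, 157.3, 80.1]
tcp_rot: [-1.572, -0.0, -1.388]
contact_force: [0.6, -0.5, -0.7]
grip_width: 39.5
```

>>> {"op": "arm_command", "data": {
  "deltas": [
    [-0.025,0,-0.006,-1],
    [-0.018,0,-0.004,-1],
    [-0.01,0,-0.002,0],
    [-0.005,0,0,0],
    [0,0,0,0]
  ]
}}

```text
time: 6.5
tool_pos: [454.3, 211.0, 80.7]
tcp_rot: [-1.571, -0.0, -1.354]
contact_force: [-0.2, -0.1, -0.9]
grip_width: 39.7
```

>>> {"op": "arm_command", "data": {
  "deltas": [
    [0,0,0,0],
    [0,0,0,0],
    [0,0,0,0],
    [0,0,0,0]
  ]
}}

```text
time: 6.9
tool_pos: [454.5, 210.5, 81.0]
tcp_rot: [-1.571, -0.0, -1.355]
contact_force: [-0.4, 0.1, -1.1]
grip_width: 39.7
```

Run:
```python
from h import *
p=shot('wrist'); T,o=tool(); print(o['time'],o['tool_pos'],np.degrees(np.arctan2(T[1,2],T[0,2])),o['grip_width'],o['contact_force'])
np.save('pics/w2.npy',{'c2w':p['c2w'],'camera_matrix':p['camera_matrix'],'dist_coeffs':p['dist_coeffs']},allow_pickle=True)
cv2.imwrite('pics/w2.png',cv2.resize(p['img'][:,:,::-1],(800,600),interpolation=cv2.INTER_CUBIC))
for r in vision.find_in(p,'clip_face')[:2]: print(r['confidence'],w(p,r['xyz']))
```

```text
6.95 [454.38357961 210.60539584  80.99925085] 12.394015556500872 39.729445736454394 [ 0.33833872  0.9968212  -1.22687799]
0.62 [433.9590933 323.5167098  36.6207684]
0.3 [299.13150096 243.86772612  37.54799218]
```

View pics/w2.png

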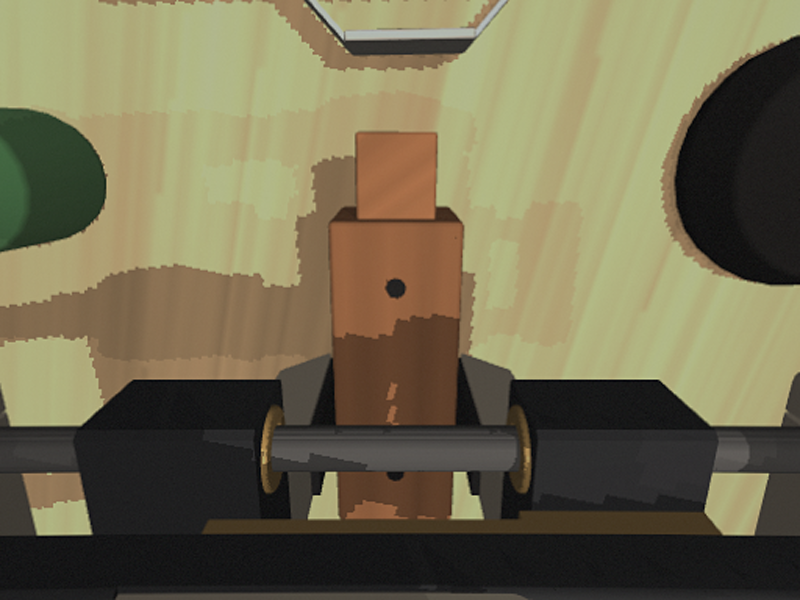

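Wrist view: clip plate's front top edge runs (345,41)–(473,38). The nose front edge is (356,132)–(437,132). The cruet (left, x<105) and the cup (right, x>675) are both clear.

Run:
```python
from h import *
p=np.load('pics/w2.npy',allow_pickle=True).item(); S=lambda l:np.array(l)*.64
T,o=tool()
for nm,l,z in [('cliptop',[(345,41),(474,38)],39),('clipbot',[(355,54),(464,51)],5),('nose',[(356,132),(437,132)],99),('should',[(330,222),(462,222)],105)]:
    a=ray(p,S(l),z); d=a[1]-a[0]; m=a.mean(0)
    t=T[:3,:3].T@(m-T[:3,3])
    print(nm,a.round(1)[:,:2].tolist(),'width',np.linalg.norm(d).round(1),'mid',m.round(1),'az',np.degrees(np.arctan2(d[1],d[0])).round(2),'tool',t.round(1))
```

```text
cliptop [[410.5, 318.5], [458.3, 330.1]] width 49.2 mid [434.4 324.3  39. ] az 13.58 tool [-115.2   42.     4.9]
clipbot [[411.6, 319.5], [458.7, 331.1]] width 48.5 mid [435.1 325.3   5. ] az 13.81 tool [-116.    76.     5.8]
nose [[425.5, 287.0], [448.3, 292.0]] width 23.4 mid [436.9 289.5  99. ] az 12.41 tool [-80.7 -18.   -0.1]
should [[423.3, 260.9], [461.0, 269.2]] width 38.5 mid [442.2 265.  105. ] az 12.42 tool [-55.7 -24.   -0.3]
```

>>> {"op": "arm_command", "data": {
  "deltas": [
    [0,0.012,0,-1.1],
    [0,0.018,0.004,0],
    [0,0.018,0.0035,0],
    [0,0.009,0,0],
    [0,0.004,0,0]
  ]
}}

```text
time: 7.5
tool_pos: [460.6, 212.4, 18.6]
tcp_rot: [-1.573, -0.0, -1.334]
contact_force: [-0.1, -0.7, -1.7]
grip_width: 39.2
```

>>> {"op": "arm_command", "data": {
  "deltas": [
    [0,0.002,0,0],
    [0,0,0,0],
    [0,0,0,0],
    [0,0,0,0]
  ]
}}

```text
time: 7.9
tool_pos: [461.9, 212.8, 18.6]
tcp_rot: [-1.57, -0.0, -1.335]
contact_force: [-1.0, 1.2, -1.4]
grip_width: 39.4
```

Run:
```python
from h import *
p=shot('wrist'); T,o=tool(); print(o['time'],o['tool_pos'],np.degrees(np.arctan2(T[1,2],T[0,2])),o['grip_width'],o['contact_force'])
np.save('pics/w3.npy',{'c2w':p['c2w'],'camera_matrix':p['camera_matrix'],'dist_coeffs':p['dist_coeffs']},allow_pickle=True)
cv2.imwrite('pics/w3.png',cv2.resize(p['img'][:,:,::-1],(800,600),interpolation=cv2.INTER_CUBIC))
```

```text
7.95 [461.8221278  212.74962099  18.51050598] 13.528787469152444 39.80149308909474 [ 0.42941602  0.4034453  -1.06813249]
```

View pics/w3.png

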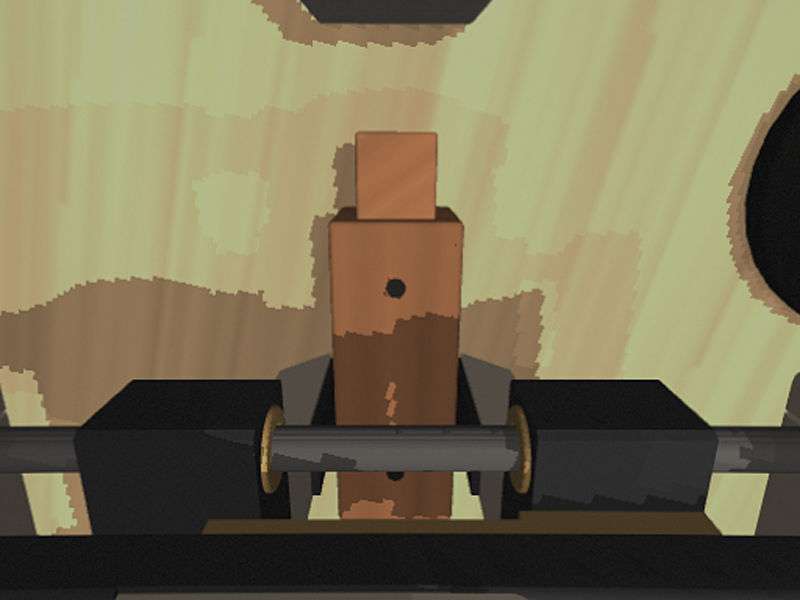

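The clip plate's lower edge is (315,22)–(476,22), midpoint 395.5. The nose midpoint is 396.5, so it is centred and square. Working out the gap while I seat the block on the shelf.

>>> {"op": "arm_command", "data": {
  "deltas": [
    [0,0.0015,0,0],
    [0,0.0008,0,0],
    [0,0,0,0],
    [0,0,0,0]
  ]
}}

```text
time: 8.35
tool_pos: [461.6, 212.7, 15.9]
tcp_rot: [-1.571, -0.0, -1.335]
contact_force: [-0.5, -0.1, 2.9]
grip_width: 39.6
```

Run:
```python
from h import *
p=np.load('pics/w3.npy',allow_pickle=True).item(); S=lambda l:np.array(l)*.64
T,o=tool(); c=np.array([461.8,212.7,18.5])
for nm,l,z in [('clipbot',[(315,22),(476,22)],5),('nose',[(356,132),(437,132)],36.5)]:
    a=ray(p,S(l),z); d=a[1]-a[0]; print(nm,np.linalg.norm(d).round(1),(T[:3,:3].T@(a.mean(0)-c)).round(1),np.degrees(np.arctan2(d[1],d[0])).round(2),a.mean(0))
print(o['tool_pos'],o['contact_force'])
```

```text
clipbot 52.7 [-115.6   13.5   -0.4] 13.57 [434.35106436 324.97366098   5.        ]
nose 23.4 [-81.  -18.   -0.2] 13.56 [442.71397971 291.3768856   36.5       ]
[461.64851879 212.68733561  15.92251496] [-0.45289494 -0.10969332  2.90660075]
```

>>> {"op": "arm_command", "data": {
  "deltas": [
    [-0.006,0,0,0],
    [-0.009,0,0,0],
    [-0.009,0,0,0],
    [-0.005,0,0,0],
    [-0.002,0,0,0]
  ]
}}

```text
time: 8.85
tool_pos: [454.3, 243.7, 15.9]
tcp_rot: [-1.57, -0.0, -1.333]
contact_force: [0.9, -4.2, 4.7]
grip_width: 39.8
```

>>> {"op": "arm_command", "data": {
  "deltas": [
    [0,0,0,0],
    [0,0,0,0],
    [0,0,0,0]
  ]
}}

```text
time: 9.15
tool_pos: [454.3, 243.9, 15.9]
tcp_rot: [-1.57, 0.0, -1.334]
contact_force: [-0.1, -1.1, 5.0]
grip_width: 39.7
```

>>> {"op": "arm_command", "data": {
  "deltas": [
    [-0.001,0,0,0],
    [-0.001,0,0,0],
    [-0.001,0,0,0],
    [0,0,0,0],
    [0,0,0,0]
  ]
}}

```text
time: 9.65
tool_pos: [453.7, 246.3, 15.9]
tcp_rot: [-1.57, -0.0, -1.334]
contact_force: [-0.5, -3.0, 6.2]
grip_width: 39.9
```

>>> {"op": "arm_command", "data": {
  "deltas": [
    [-0.001,0,0,0],
    [-0.001,0,0,0],
    [-0.001,0,0,0],
    [0,0,0,0],
    [0,0,0,0]
  ]
}}

```text
time: 10.15
tool_pos: [453.1, 248.9, 15.9]
tcp_rot: [-1.57, -0.001, -1.334]
contact_force: [1.0, -4.0, 5.5]
grip_width: 39.7
```

>>> {"op": "arm_command", "data": {
  "deltas": [
    [-0.001,0,0,0],
    [-0.001,0,0,0],
    [-0.001,0,0,0],
    [0,0,0,0],
    [0,0,0,0]
  ]
}}

```text
time: 10.65
tool_pos: [452.4, 251.5, 15.9]
tcp_rot: [-1.57, -0.001, -1.334]
contact_force: [1.0, -6.2, 6.1]
grip_width: 39.7
```

>>> {"op": "arm_command", "data": {
  "deltas": [
    [-0.001,0,0,0],
    [-0.001,0,0,0],
    [-0.001,0,0,0],
    [-0.001,0,0,0],
    [0,0,0,0]
  ]
}}

```text
time: 11.15
tool_pos: [451.6, 255.1, 15.9]
tcp_rot: [-1.57, -0.002, -1.334]
contact_force: [1.7, -8.1, 6.5]
grip_width: 39.8
```

>>> {"op": "arm_command", "data": {
  "deltas": [
    [-0.001,0,0,0],
    [-0.001,0,0,0],
    [-0.001,-0.0002,0,0],
    [0,-0.0002,0,0],
    [0,0,0,0]
  ]
}}

```text
time: 11.65
tool_pos: [450.8, 257.9, 16.0]
tcp_rot: [-1.571, -0.001, -1.334]
contact_force: [2.4, -7.6, 2.7]
grip_width: 39.7
```

>>> {"op": "arm_command", "data": {
  "deltas": [
    [0,-0.0002,0,0],
    [0,0,0,0],
    [0,0,0,0]
  ]
}}

```text
time: 11.95
tool_pos: [450.7, 258.0, 16.0]
tcp_rot: [-1.571, -0.001, -1.334]
contact_force: [3.0, -8.0, 1.7]
grip_width: 39.9
```

Run:
```python
from h import *
f=[]
for i in range(3):
    p=shot('wrist' if i==0 else 'side'); T,o=tool(); f.append(o['contact_force'])
    if i<2: cv2.imwrite(f'pics/f{i}.png',p['img'][:,:,::-1])
a=cv2.imread('pics/f0.png')[:200]; b=cv2.imread('pics/f1.png')[210:360,130:386]
c=np.vstack([cv2.resize(a,(750,293)),cv2.resize(b,(750,300))[:,:]]); c=np.clip(c*1.3,0,255).astype(np.uint8); cv2.imwrite('pics/f.png',c[:600])
u=np.array([-.234,.972,0]); print(o['time'],o['tool_pos'],np.degrees(np.arctan2(T[1,2],T[0,2])),o['grip_width'],np.mean(f,0),-np.mean(f,0)@u)
```

```text
12.1 [450.75497289 258.00694897  16.01145417] 13.554919588860448 39.53767551132588 [ 3.15542249 -7.30901357  1.27583724] 7.842730053878809
```

View pics/f.png

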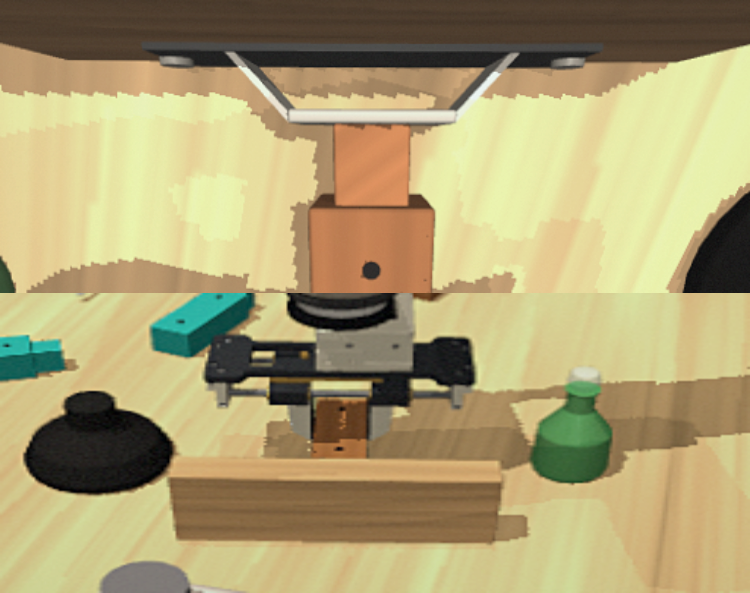

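The nose sits centred and square on the clip plate, at 7.8 N and about 12 mm in. The cruet and cup are untouched. Holding now.

>>> {"op": "arm_command", "data": {
  "deltas": [
    [-0.0005,0,0,0],
    [0,0,0,0],
    [0,0,0,0],
    [0,0,0,0],
    [0,0,0,0]
  ]
}}

```text
time: 12.6
tool_pos: [450.6, 258.5, 16.0]
tcp_rot: [-1.571, -0.001, -1.334]
contact_force: [3.2, -7.0, 1.2]
grip_width: 39.6
```

>>> {"op": "arm_command", "data": {
  "deltas": [
    [0,0,0,0],
    [0,0,0,0],
    [0,0,0,0],
    [0,0,0,0],
    [0,0,0,0]
  ]
}}

```text
time: 13.1
tool_pos: [450.6, 258.5, 16.0]
tcp_rot: [-1.571, -0.001, -1.334]
contact_force: [2.9, -7.7, 1.0]
grip_width: 39.7
```

>>> {"op": "arm_command", "data": {
  "deltas": [
    [0,0,0,0],
    [0,0,0,0],
    [0,0,0,0],
    [0,0,0,0],
    [0,0,0,0]
  ]
}}

```text
time: 13.6
tool_pos: [450.6, 258.5, 16.0]
tcp_rot: [-1.571, -0.001, -1.334]
contact_force: [3.3, -7.4, 0.4]
grip_width: 39.6
```

>>> {"op": "arm_command", "data": {
  "deltas": [
    [0,0,0,0],
    [0,0,0,0],
    [0,0,0,0],
    [0,0,0,0],
    [0,0,0,0]
  ]
}}

```text
time: 14.1
tool_pos: [450.6, 258.5, 16.0]
tcp_rot: [-1.571, -0.001, -1.334]
contact_force: [2.6, -7.7, 2.1]
grip_width: 39.7
```

>>> {"op": "arm_command", "data": {
  "deltas": [
    [0,0,0,0],
    [0,0,0,0],
    [0,0,0,0],
    [0,0,0,0],
    [0,0,0,0]
  ]
}}

```text
time: 14.6
tool_pos: [450.6, 258.5, 16.0]
tcp_rot: [-1.571, -0.001, -1.334]
contact_force: [2.0, -7.3, 1.8]
grip_width: 39.7
```

>>> {"op": "arm_command", "data": {
  "deltas": [
    [0,0,0,0],
    [0,0,0,0],
    [0,0,0,0],
    [0,0,0,0],
    [0,0,0,0]
  ]
}}

```text
time: 15.1
tool_pos: [450.6, 258.5, 16.0]
tcp_rot: [-1.571, -0.001, -1.334]
contact_force: [3.0, -7.0, 1.3]
grip_width: 39.7
```

>>> {"op": "arm_command", "data": {
  "deltas": [
    [0,0,0,0],
    [0,0,0,0],
    [0,0,0,0],
    [0,0,0,0],
    [0,0,0,0]
  ]
}}

```text
time: 15.6
tool_pos: [450.6, 258.5, 16.0]
tcp_rot: [-1.571, -0.001, -1.334]
contact_force: [3.8, -7.0, 1.4]
grip_width: 39.8
```

>>> {"op": "arm_command", "data": {
  "deltas": [
    [0,0,0,0],
    [0,0,0,0],
    [0,0,0,0],
    [0,0,0,0],
    [0,0,0,0]
  ]
}}

```text
time: 16.1
tool_pos: [450.6, 258.5, 16.0]
tcp_rot: [-1.571, -0.001, -1.334]
contact_force: [3.7, -7.3, 1.1]
grip_width: 39.9
```

```bash
python3 -c "
from h import *
job.close_job(); T,o=tool(); print(o['time'],o['tool_pos'],o['contact_force'],o['grip_width'])"
```

```text
the job is handed in; nothing more can be done
the job is handed in; nothing more can be done
```

The brown nosed block is pressing the clip about half way in, still gripped, and I handed the job in at about 16 s of the 43 s allowed. No verdict came back.

- **Push:** I held it steady for 3.5 s or more at about 7.5–8 N along the press direction, by the wrist force. I estimate the clip was 12–13 mm in, from how far the arm travelled past the gap measured in the picture. Those agree with 0.6 N per mm. The clip joint itself I could not read.
- **Alignment:** the wrist picture showed the nose centred on the clip and square to it. My measurements put it within about 1 mm and about 0.5° when lined up. The block was flat on the shelf with roughly 2 N of downward load.
- **Grip:** the fingers stayed at 39.7 mm on the 40 mm wide block throughout.
- **Other things:** the final side picture showed the cruet and cup upright and undisturbed. I did not re-measure the offcut, bucket, jar, screwdriver or brush, but the arm stayed clear of them by plan.
- **Disagreements:** the top camera put the clip about 8 mm closer than the wrist camera did; I used the wrist value, and the force starting to rise as the clip was reached fitted it. After the job was closed the state could no longer be read, so the last reading is from just before it.

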